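# Drop the coupling pin into the crate wagon

## Robot

A 7-joint arm with a two-finger parallel gripper is mounted at the origin on the work surface. World frame = base frame: x ahead of the robot, y to its left, z up, the work surface at z = 0. Lengths are in mm, angles in rad, forces in N, time in s.
With the tool pointing down it reaches from about 425 to 925 mm from the base axis. Payload 6.8 kg.
Tool frame: the origin (TCP) lies at the very end of the fingers, on their centre line; the grasp point (between the pads) lies 19 mm behind it; y points along the fingers, x is the direction in which the jaws open and shut, and the axes are right-handed (so a half turn about y gives the same grasp; the last joint's range is limited). The gripper opens to 88 mm and grips with 3 to 60 N. Pads are 20 mm wide; open, the fingers measure 115 mm over their backs; the gripper's body (75 mm by 178 mm) begins 61 mm behind the grasp point.
Start: joints at [1.055, 0.477, 0.022, 1.555, -0.011, 1.109, -0.083], TCP at [267.709, -619.661, 222.664] pointing down, gripper open.
Joint ranges: [-2.96, 2.96], [-0.34, 2.1], [-1.41, 1.46], [0.24, 2.44], [-1.37, 4.51], [0.17, 1.92], [-2.96, 2.96]. Speed limits (rad/s): [2.39, 2.39, 3.14, 3.14, 3.14, 3.14, 3.14].

## Interface

Orientations are given as a unit quaternion [w, x, y, z].
In Python, from bench import r, cams gives the robot as it stands.
- The arm moves only by the shell command python3 -m pendant 'ROWS' [OPENING] [FORCE]. ROWS is JSON, a list of rows, each an object with "travel": the shift along the tool's x, y, z in m, a list of three; "turn": the turn, a rotation vector about the tool's x, y, z in rad, a list of three. A call has 1 to 12 rows; each row is the pose to reach, as a shift and turn from the pose commanded when the call began, along the tool's axes at that moment; what a row does not reach only later rows make up. A row lasts 1/8 s, in which the tool goes at most 62.5 mm and 10.7 degrees, less where a joint would pass 70% of its speed; a pose out of reach is approached as far as the arm can. A call with a gripper value outside its range is refused whole. OPENING is the closure in counts, from 0 (fully open) to 255 (shut), set as the call begins (- or left out, the last holds). The fingers move at their own pace and stop on an object; FORCE is the grip in N (left out, the last holds). Time passes only in rows, so rows that repeat a pose let the fingers close. It gives the time, the measured TCP pose, the force and the opening at its end, in the units of the state.
- r.get_obs(): the state, without advancing time (a new reading comes with each control period).
- cams.camera(name): name is "scene" or "side" or "wrist"; returns the picture (480x640x3 uint8, red, green, blue); there is no depth.
- cams.get_calibration(name): a dict with "fx", "fy", "cx", "cy" (pixels), "R" (3x3) and "t" (3): a world point X has camera coordinates R X + t. Camera axes: x right, y down, z forward; pixel columns grow to the right and rows downward; lengths in mm; the calibration is good to about 2 mm. The wrist camera is an equidistant fisheye: a pixel r from the principal point sees the ray r / f radians off the axis. A picture is of the moment at which its call begins: read the wrist's pose just before it. get_calibration takes no time and is no camera call; for the wrist camera it gives the pose at the moment of the call.
- r.finish_job(): hands the job in, once; it reports no verdict.
The state is a dict: "clock": time; "joints": joint angles; "joint_vel": joint speeds; "tau": joint torques, N m; "position": TCP position; "ee_rot": TCP orientation; "wrist_force": force on the tool from outside, world axes, zero at the start; "moment": the same for the moment, N m; "finger_gap": finger opening in mm.
Only numpy, scipy, OpenCV 4.12 (cv2) and the standard library are available. Lean on these libraries where they do the work, as an engineer would, in place of code of your own. Each camera call takes 0.05 s, during which the arm holds its last target. There are 200 camera calls.

## Task

Fit the coupling pin to the crate wagon: take the longer of the two pins out of the wooden rack and lower it upright through the holes of both plywood ears on the end of the wagon, until its collar rests on the upper ear. Guide it down in the gripper until it is through both ears instead of letting it drop, then let go. Leave the short pin where it is in the rack.

Things in the scene. Friction and masses are not known exactly. Their poses are not given: they have to be found in the camera images.
- long_pin_mid (a point): Long pin (0.24 kg, 167 mm) upright in the rack. From below: steel shaft 16 mm thick, 111 mm long, its last 10 mm tapering to a 10 mm nose; collar 46 mm across, 6 mm thick; dark wooden knob 30 mm across, 50 mm tall, to grip. The point is on its axis half-way up: 83.5 mm above the nose, 27.5 mm below the collar's underside, 58.5 mm below the knob's middle. z runs along the pin to the knob.
- short_pin_mid (a point): Short pin, left alone: same thickness, collar and knob, but 55 mm of shaft, 111 mm in all, so it stands 56 mm lower. Point half-way up its axis, z to the knob. Both pins stand nose down in a brown wooden rack block (200 x 60, 70 mm high; two holes 120 mm apart, 55 mm deep), either pin in either hole, leaning up to 3 degrees; lift a pin 55 mm straight up to free it.
- upper_bore (a point): Centre of the 28 mm hole (3 mm chamfer) in the upper ear, at its top face, 131 mm above the bench. The wagon is a low pine slatted crate on four black wheels, fixed; two level plywood ears 90 mm wide, 18 mm thick, 50 mm apart, stick out from one end. z is up, y points to the crate, whose end board starts 75 mm from the hole axis; nothing of it is higher than 135 mm.
- lower_bore (a point): Centre of the 28 mm hole in the lower ear, at its top face, 63 mm above the bench and straight below the upper hole; same axes. With the collar seated, the nose stands 25 mm below this ear's underside, 20 mm above the bench.
Things that resemble listed ones, but are neither listed nor needed, are in the scene too. Leave any green look-alike of the part that bears long_pin_mid alone.

How it is judged (in metres and radians):
On the way:
1. the long pin, still between the fingers, stands upright with its nose through the upper ear and into the hole of the lower ear (z of long_pin_mid in the frame of upper_bore below 0.012 m and horizontal distance between long_pin_mid and upper_bore below 0.015 m and angle between long_pin_mid's own z axis and vertical below 0.2 rad and distance between the grasp point and long_pin_mid below 0.1 m), for 0.2 s.
At the end, for the whole second after the job is handed in: The long pin hangs through both ears: its mid-point at least 20 mm below the upper ear's top face (27.5 mm when seated), within 15 mm of the hole axis, its axis within 10 degrees of the holes'. The short pin is within 30 mm of where it started (z of long_pin_mid in the frame of upper_bore below -0.02 m and horizontal distance between long_pin_mid and upper_bore below 0.015 m and angle between the z axis of long_pin_mid and the z axis of lower_bore, either way round below 0.17 rad and z of long_pin_mid in the frame of lower_bore above 0.03 m and distance of short_pin_mid from where it was at the start of the episode below 0.03 m); the robot touches nothing.
It fails at once if the short pin is pulled or knocked out of the rack (moved by more than 40 mm) (distance of short_pin_mid from where it was at the start of the episode above 0.04 m).
It also fails if it takes over 40 s, if anything falls off the work surface, if the arm or the gripper's body presses on something with over 40 N, if the wrist force passes 120 N, or if a joint passes its speed limit or range.

## Working session

There is one attempt and no reset: what is moved stays moved. The work goes in short steps, Python scripts to look and compute and a shell command to move; the robot and the scene stay as the last step left them, time stands still between calls to the robot, and variables do not carry over. Pictures are saved under pics/ and viewed, about 8 in all and at most 12, crops included, and the job is handed in when it is done.

```bash
mkdir -p pics; ls; python3 - <<'E'
from bench import r,cams
import cv2,numpy as np
o=r.get_obs();print({k:o[k] for k in('clock','position','ee_rot','finger_gap')})
a=[]
for n in('scene','side','wrist'):
    im=cams.camera(n)[:,:,::-1];cv2.imwrite(f'pics/{n}0.png',im)
    c=cams.get_calibration(n);print(n,c)
E
```

```text
pics
{'clock': 0.0, 'position': array([ 267.43367296, -619.13030832,  221.73170019]), 'ee_rot': array([ 0.59116733, -0.59059773,  0.38894363, -0.38786385]), 'finger_gap': 87.66785984105954}
scene {'fx': 472.7230400005503, 'fy': 472.7230400005503, 'cx': 314.22056636427146, 'cy': 242.63882806906463, 'R': array([[-0.33588426,  0.9419006 , -0.00223967],
       [ 0.74208754,  0.26316451, -0.61648238],
       [-0.58007573, -0.20872876, -0.78736552]]), 't': array([ 261.46102285, -293.71181203, 1104.71268343])}
side {'fx': 515.0721944118312, 'fy': 515.0721944118312, 'cx': 314.09625648989197, 'cy': 240.53022330691093, 'R': array([[ 0.7928904 , -0.60935459,  0.00343426],
       [-0.38020833, -0.49911445, -0.77866963],
       [ 0.4762    ,  0.61609394, -0.62742475]]), 't': array([-471.11024935,  232.51151133,  631.10324303])}
wrist {'fx': 371.64829954431775, 'fy': 371.64829954431775, 'cx': 316.0233976430915, 'cy': 242.56623263735364, 'R': array([[ 3.97131931e-01, -9.17761057e-01, -9.33020161e-04],
       [-8.89931565e-01, -3.85337661e-01,  2.44001425e-01],
       [-2.24294534e-01, -9.60704333e-02, -9.69774424e-01]]), 't': array([-673.5617495 ,  -30.42211496,  389.83310204])}
```

View pics/scene0.png

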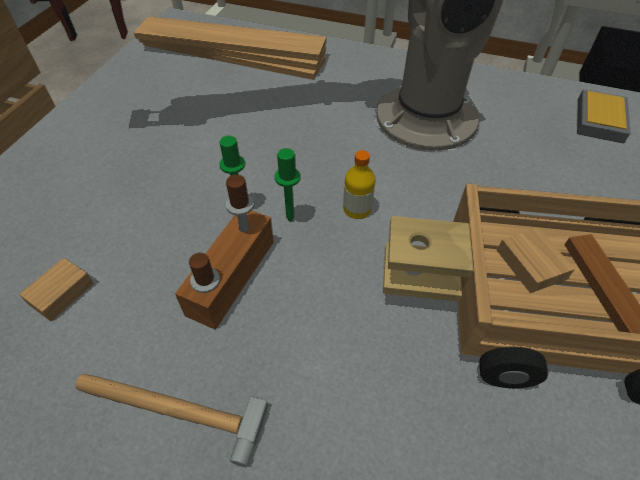

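View pics/side0.png

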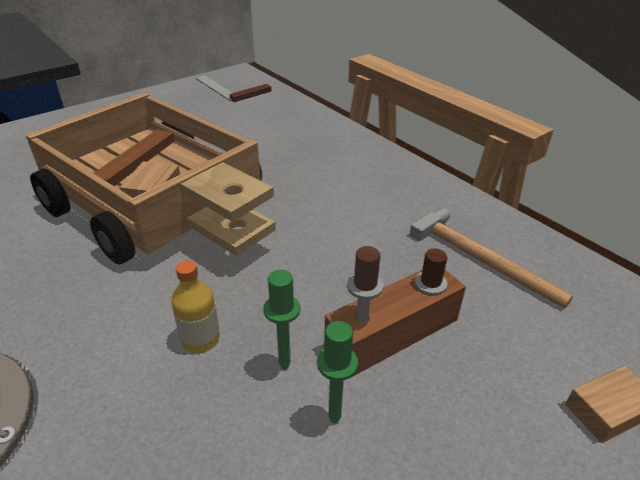

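Scene view: the rack holds two dark-knobbed pins. One is at (237,190), standing high with its shaft visible; the other at (201,268) has its collar on the rack. The two green ones at (230,150) and (287,165) are look-alikes to leave alone. Side view: the tall pin is at (367,268) and the short one at (435,267). The upper bore is at (419,241) in scene and (234,189) in side. The long pin is the one with shaft showing between its collar and the rack.

```bash
cat > h.py <<'E'
import numpy as np,cv2
from bench import r,cams
def ray(c,u,v):
    d=np.array([(u-c['cx'])/c['fx'],(v-c['cy'])/c['fy'],1.]);R=np.array(c['R'])
    return -R.T@c['t'],R.T@d/np.linalg.norm(d)
def plane(c,u,v,z):
    o,d=ray(c,u,v);return o+d*(z-o[2])/d[2]
def tri(a,pa,b,pb):
    o1,d1=ray(a,*pa);o2,d2=ray(b,*pb)
    s=np.linalg.lstsq(np.c_[d1,-d2],o2-o1,rcond=None)[0]
    p,q=o1+s[0]*d1,o2+s[1]*d2;return (p+q)/2,np.linalg.norm(p-q)
def proj(c,X):
    p=np.array(c['R'])@X+c['t'];return np.array([c['cx']+c['fx']*p[0]/p[2],c['cy']+c['fy']*p[1]/p[2]])
def blob(m,near,rad):
    """mask component nearest to `near` within a window"""
    w=np.zeros_like(m);x,y=near;w[y-rad:y+rad,x-rad:x+rad]=m[y-rad:y+rad,x-rad:x+rad]
    n,l,s,c=cv2.connectedComponentsWithStats(w)
    k=1+np.argmax(s[1:,4]);return c[k],s[k],(l==k).astype(np.uint8)
E
python3 - <<'E'
from h import *
A=cams.get_calibration('scene');B=cams.get_calibration('side')
I={n:cv2.imread(f'pics/{n}0.png') for n in('scene','side')}
def knob(n,p):
    h=I[n].astype(int);b,g,rr=h[...,0],h[...,1],h[...,2]
    m=((rr<105)&(rr-b>12)&(rr>g+8)).astype(np.uint8)
    return blob(m,p,26)
def collar(n,p):
    h=I[n].astype(int);m=((h.min(2)>135)&(h.max(2)-h.min(2)<25)).astype(np.uint8)
    return blob(m,p,24)
def hole(n,p):
    g=cv2.cvtColor(I[n],cv2.COLOR_BGR2HSV);x,y=p
    print('hsv',n,g[y,x-25:x+26:4].tolist())
for nm,ps,pd in(('long',(237,190),(367,268)),('short',(201,268),(435,267))):
    a,b=knob('scene',ps),knob('side',pd)
    print(nm,a[0],a[1],b[0],b[1],tri(A,a[0],B,b[0]))
    a,b=collar('scene',(ps[0]+2,ps[1]+14)),collar('side',(pd[0],pd[1]+18));print(' collar',a[1],b[1])
print('bore guess',tri(A,(419,241),B,(234,189)),plane(A,419,241,131),plane(B,234,189,131))
hole('scene',(419,241));hole('side',(234,189))
c1=cv2.resize(I['scene'][130:330,150:310],None,fx=2.5,fy=2.5,interpolation=2)
c2=cv2.resize(I['scene'][200:310,370:490],None,fx=3,fy=3,interpolation=2)
c3=cv2.resize(I['side'][145:255,170:290],None,fx=3,fy=2.5*1,interpolation=2)
o=np.zeros((605,760,3),np.uint8);o[:500,:400]=c1;o[:330,400:760]=c2;o[330:605,400:760]=c3
cv2.imwrite('pics/crop1.png',o[:600])
E
```

```text
long [236.81625442 190.82508834] [226 175  22  34 566] [367.40831296 267.11491443] [354 246  26  45 818] (array([ 499.91798665, -227.67633374,  158.91048106]), np.float64(1.1703937627008554))
 collar [226 203   4   6  11] [354 277  30  19 163]
short [202.66151468 268.84853168] [189 252  35  38 647] [433.6391478  267.47936085] [421 249  26  39 751] (array([ 618.3118985 , -237.8828417 ,  101.35858301]), np.float64(3.1154016581603603))
 collar [206 285   7   4  11] [423 278  24  15 106]
bore guess (array([479.77950987,  60.65186794, 130.5132561 ]), np.float64(1.0461053334051051)) [479.66905002  60.99268495 131.        ] [479.55743743  59.28614863 131.        ]
hsv scene [[21, 109, 164], [21, 105, 162], [21, 109, 161], [22, 109, 161], [21, 103, 116], [27, 29, 97], [54, 11, 118], [22, 105, 73], [21, 103, 72], [21, 110, 134], [22, 109, 159], [22, 109, 155], [21, 110, 155]]
hsv side [[18, 97, 163], [18, 100, 158], [19, 97, 157], [18, 97, 161], [17, 96, 88], [19, 93, 85], [19, 91, 81], [18, 101, 78], [19, 92, 89], [18, 96, 183], [18, 94, 181], [18, 96, 183], [18, 93, 181]]
```

View pics/crop1.png

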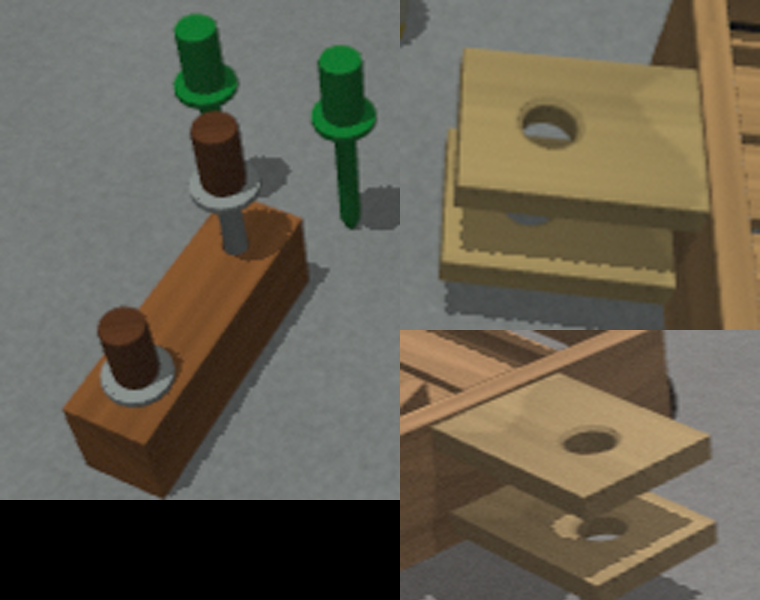

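The crop confirms it. The left panel shows the tall dark-knobbed pin with shaft exposed at about scene (237,190), the short pin with its collar on the rack at (202,268), and both green look-alikes standing free. The ear holes are clear at scene (419.7,242) and side (234,189.4).

```bash
python3 - <<'E'
from h import *
from scipy.spatial.transform import Rotation as Ro
A=cams.get_calibration('scene');B=cams.get_calibration('side')
I={n:cv2.imread(f'pics/{n}0.png') for n in('scene','side')}
def green(n,p):
    h=cv2.cvtColor(I[n],cv2.COLOR_BGR2HSV);m=cv2.inRange(h,(45,120,30),(80,255,255))//255
    return blob(m,p,15)[0]
for a,b in(((230,148),(338,342)),((287,162),(281,291))):
    print('green knob',tri(A,a,B,b))
print('bottle cap',tri(A,(362,158),B,(187,270)))
e={}
for n,p in(('scene',(420,242)),('side',(234,189))):
    v=cv2.GaussianBlur(I[n],(3,3),0).astype(int).max(2);h=cv2.cvtColor(I[n],cv2.COLOR_BGR2HSV).astype(int)
    m=((v<142)|(h[...,1]<70)).astype(np.uint8)
    c,s,mm=blob(m,p,15)
    ct=max(cv2.findContours(mm,0,1)[0],key=len);el=cv2.fitEllipse(cv2.convexHull(ct));e[n]=el[0];print(n,s,el)
print('bore',tri(A,e['scene'],B,e['side']),plane(A,*e['scene'],131),plane(B,*e['side'],131))
# long pin shaft/knob top: knob top centre & axis
for n,C in(('scene',A),('side',B)):
    print(n,'knob proj',proj(C,np.array([500,-227.5,157])),'bore proj',proj(C,np.array([479.7,60.5,131])))
# ear orientation: front edge of the ear corners (scene crop px)
f=lambda x,y:plane(A,370+(x-400)/3,200+y/3,131)
k=[f(462,50),f(460,188),f(708,210),f(700,70)];print(np.round(k))
o=r.get_obs();w,x,y,z=o['ee_rot'];print(Ro.from_quat([x,y,z,w]).as_matrix().round(3))
E
```

```text
green knob (array([ 402.2329671 , -289.09135656,  148.38183737]), np.float64(2.2854441116344533))
green knob (array([ 399.63422106, -184.93781158,  145.14819562]), np.float64(3.091742993086154))
bottle cap (array([332.87437827, -70.53476468, 132.67733732]), np.float64(0.36263406366597467))
scene [409 232  22  18 320] ((419.72406005859375, 240.55581665039062), (17.632064819335938, 22.52326202392578), 106.15544128417969)
side [223 185  20  10 158] ((232.85475158691406, 189.33181762695312), (9.899795532226562, 19.595352172851562), 81.93041229248047)
bore (array([478.17484332,  61.51679998, 130.06139288]), np.float64(1.0022677140353593)) [478.46490807  61.84230712 131.        ] [477.63062967  59.55362259 131.        ]
scene knob proj [236.69791068 191.86449978] bore proj [418.67189003 240.92922876]
side knob proj [366.78687309 268.06295162] bore proj [233.68399634 188.63425704]
[[447.   9. 131.]
 [533.  30. 131.]
 [506. 144. 131.]
 [419. 128. 131.]]
[[ 0.397 -0.001  0.918]
 [-0.918  0.001  0.397]
 [-0.001 -1.    -0.   ]]
```

```bash
python3 -m pendant '[{"travel":[-0.011,-0.003,0.015],"turn":[0,0,0]},{"travel":[-0.037,-0.008,0.052],"turn":[0,0,0]},{"travel":[-0.072,-0.015,0.100],"turn":[0,0,0]},{"travel":[-0.107,-0.015,0.148],"turn":[0,0,0]},{"travel":[-0.142,-0.015,0.196],"turn":[0,0,0]},{"travel":[-0.177,-0.015,0.244],"turn":[0,0,0]},{"travel":[-0.211,-0.015,0.292],"turn":[0,0,0]},{"travel":[-0.241,-0.015,0.332],"turn":[0,0,0]},{"travel":[-0.259,-0.015,0.358],"turn":[0,0,0]},{"travel":[-0.2675,-0.015,0.369],"turn":[0,0,0]},{"travel":[-0.2675,-0.015,0.369],"turn":[0,0,0]}]' 0 30
python3 - <<'E'
from h import *
o=r.get_obs();print(o['clock'],o['position'],o['ee_rot'],o['joints'].round(2))
C=cams.get_calibration('wrist');np.savez('w1.npz',**{k:np.array(v) for k,v in C.items()})
im=cams.camera('wrist')[:,:,::-1]
print('campos',-np.array(C['R']).T@C['t'])
def fish(c,X):
    p=np.array(c['R'])@X+c['t'];th=np.arctan2(np.hypot(p[0],p[1]),p[2]);q=p[:2]/np.hypot(p[0],p[1])*th
    return c['cx']+c['fx']*q[0],c['cy']+c['fy']*q[1]
for X in([500,-227.7,182],[500,-227.7,132],[500,-227.7,70],[618,-238,126]):print(X,fish(C,np.array(X,float)))
cv2.imwrite('pics/wrist1.png',im)
E
```

```text
clock: 1.52
position: [500.4, -227.1, 237.7]
ee_rot: [-0.591, 0.591, -0.388, 0.388]
wrist_force: [0.1, -0.6, -0.1]
finger_gap: 87.7
1.525 [ 500.35071062 -227.06496472  237.74795573] [-0.59114304  0.59122485 -0.38793451  0.38795606] [ 0.46  0.26 -0.18  1.83  0.05  1.05 -0.9 ]
campos [ 560.55996785 -199.92670208  400.65016932]
[500, -227.7, 182] (np.float64(318.0264238791066), np.float64(260.85634204690547))
[500, -227.7, 132] (np.float64(317.6451190866912), np.float64(241.282295904274))
[500, -227.7, 70] (np.float64(317.32239299128554), np.float64(224.8362738795543))
[618, -238, 126] (np.float64(394.1307609242804), np.float64(102.55727971435948))
```

View pics/wrist1.png

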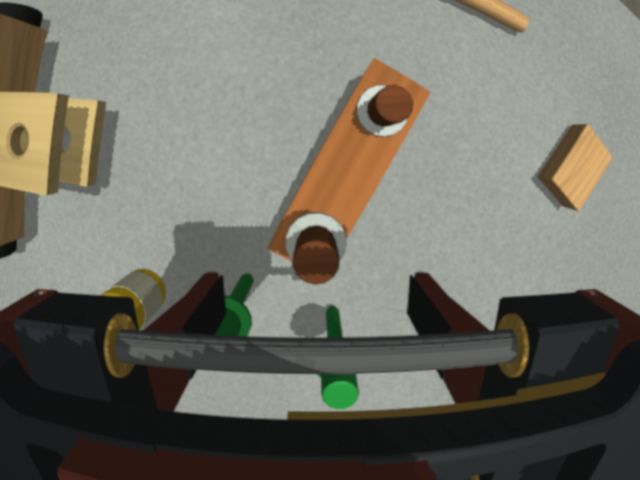

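Wrist view: the long pin's knob top is at (317,260), within a pixel of the predicted (318,261). It is centred between the fingers (220 to 410). The green pins are clear behind them. I'm descending onto the knob and gripping.

```bash
python3 -m pendant '[{"travel":[0,0.015,0],"turn":[0,0,0]},{"travel":[0,0.045,0],"turn":[0,0,0]},{"travel":[0,0.075,0],"turn":[0,0,0]},{"travel":[0,0.092,0],"turn":[0,0,0]},{"travel":[0,0.0975,0],"turn":[0,0,0]},{"travel":[0,0.0975,0],"turn":[0,0,0]}]' 0 30
python3 -m pendant '[{"travel":[0,0,0],"turn":[0,0,0]},{"travel":[0,0,0],"turn":[0,0,0]},{"travel":[0,0,0],"turn":[0,0,0]},{"travel":[0,0,0],"turn":[0,0,0]},{"travel":[0,0,0],"turn":[0,0,0]},{"travel":[0,0,0],"turn":[0,0,0]},{"travel":[0,0,0],"turn":[0,0,0]},{"travel":[0,0,0],"turn":[0,0,0]}]' 255 40
```

```text
clock: 2.33
position: [500.5, -228.1, 140.3]
ee_rot: [0.591, -0.591, 0.388, -0.389]
wrist_force: [-0.6, -0.1, 0.0]
finger_gap: 87.7
clock: 3.32
position: [500.4, -227.7, 140.1]
ee_rot: [0.591, -0.591, 0.388, -0.388]
wrist_force: [0.1, 0.8, -0.0]
finger_gap: 29.3
```

```bash
python3 -m pendant '[{"travel":[0,-0.006,0],"turn":[0,0,0]},{"travel":[0,-0.018,0],"turn":[0,0,0]},{"travel":[0,-0.034,0],"turn":[0,0,0]},{"travel":[0,-0.050,0],"turn":[0,0,0]},{"travel":[0,-0.066,0],"turn":[0,0,0]},{"travel":[0,-0.084,0],"turn":[0,0,0]},{"travel":[0,-0.105,0],"turn":[0,0,0]},{"travel":[0,-0.125,0],"turn":[0,0,0]},{"travel":[0,-0.138,0],"turn":[0,0,0]},{"travel":[0,-0.145,0],"turn":[0,0,0]},{"travel":[0,-0.145,0],"turn":[0,0,0]}]'
python3 - <<'E'
from h import *
import numpy as np
p=np.array([500.2,-227.7,285]);X=np.array([[.397,-.001,.918],[-.918,.001,.397],[0,-1,0]])
d=np.array([478.8,61.0,285])-p;print(X.T@d)
E
```

```text
clock: 4.7
position: [500.4, -227.8, 285.4]
ee_rot: [0.591, -0.591, 0.388, -0.389]
wrist_force: [0.2, 0.3, -2.3]
finger_gap: 29.4
[-273.5224    0.3101   94.9687]
```

```bash
python3 -m pendant '[{"travel":[-0.012,0,0.004],"turn":[0,0,0]},{"travel":[-0.040,0,0.014],"turn":[0,0,0]},{"travel":[-0.080,0,0.028],"turn":[0,0,0]},{"travel":[-0.123,0,0.043],"turn":[0,0,0]},{"travel":[-0.166,0,0.058],"turn":[0,0,0]},{"travel":[-0.209,0,0.073],"turn":[0,0,0]},{"travel":[-0.243,0,0.084],"turn":[0,0,0]},{"travel":[-0.264,0,0.092],"turn":[0,0,0]},{"travel":[-0.2735,0,0.095],"turn":[0,0,0]},{"travel":[-0.2735,0,0.095],"turn":[0,0,0]},{"travel":[-0.2735,0,0.095],"turn":[0,0,0]}]'
python3 - <<'E'
from h import *
o=r.get_obs();print(o['position'],o['clock'])
P=[]
for n,x0,y0 in(('scene',340,110),('side',160,40)):
    im=cams.camera(n)[:,:,::-1];cv2.imwrite(f'pics/{n}2.png',im);P.append(cv2.resize(im[y0:y0+200,x0:x0+133],None,fx=3,fy=3,interpolation=2))
cv2.imwrite('pics/crop2.png',np.hstack(P))
for n in('scene','side'):
    C=cams.get_calibration(n);b=o['position']
    for z in(160,170,265,271):print(n,z,proj(C,np.array([b[0],b[1],z])))
E
```

```text
clock: 6.08
position: [479.1, 59.8, 284.9]
ee_rot: [-0.59, 0.591, -0.389, 0.389]
wrist_force: [-0.1, -0.2, -2.1]
finger_gap: 29.2
[479.10609144  59.82744966 284.92376692] 6.075
scene 160 [421.72056573 228.17143279]
scene 170 [422.94890625 223.72122603]
scene 265 [436.21101931 175.67335631]
scene 271 [437.15947077 172.23717143]
side 160 [231.79973704 173.14863185]
side 170 [231.16808287 167.53272753]
side 265 [224.62571282 109.36589227]
side 271 [224.17644759 105.37156962]
```

View pics/crop2.png

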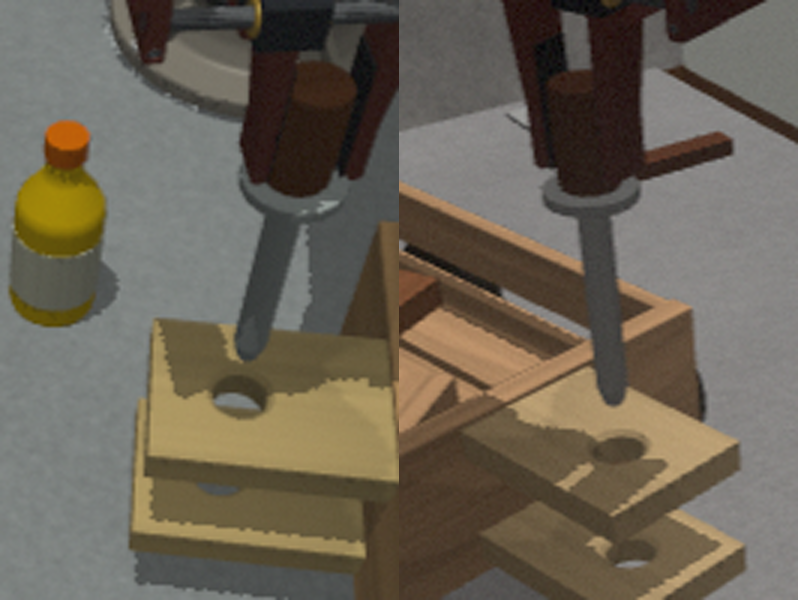

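Scene panel (left): the pin is held upright, with its nose at scene px (422.7,229) and the hole at (420,242.3). Side panel: nose (231.7,173.3), hole (233.7,189.7). The nose matches its predicted pixel to about 1 px, so there is almost no lean.

```bash
python3 - <<'E'
from h import *
A=cams.get_calibration('scene');B=cams.get_calibration('side')
n=tri(A,(422.5,228.3),B,(231.7,173));b=tri(A,(420,241.8),B,(233.7,189.4));k=tri(A,(437.3,170.5),B,(224.3,106))
lb=tri(A,(420-1.3,0),B,(0,0)) if 0 else None
print('nose',n,'bore',b,'collar',k)
d=b[0]-n[0];X=np.array([[.397,-.001,.918],[-.918,.001,.397],[0,-1,0]]);print(d,X.T@d)
E
```

```text
nose (array([479.1986158 ,  60.77010856, 159.94136721]), np.float64(0.5503254750558367)) bore (array([479.79148802,  62.24324357, 129.0580942 ]), np.float64(1.4849641650813992)) collar (array([477.76036663,  58.79311064, 271.51072789]), np.float64(2.1372065764536883))
[  0.59287222   1.47313501 -30.88327301] [-1.11696767 30.88415327  1.1290913 ]
```

```bash
python3 -m pendant '[{"travel":[-0.001,0.004,0.001],"turn":[0,0,0]},{"travel":[-0.001,0.012,0.001],"turn":[0,0,0]},{"travel":[-0.001,0.022,0.001],"turn":[0,0,0]},{"travel":[-0.001,0.030,0.001],"turn":[0,0,0]},{"travel":[-0.001,0.038,0.001],"turn":[0,0,0]},{"travel":[-0.001,0.046,0.001],"turn":[0,0,0]},{"travel":[-0.001,0.054,0.001],"turn":[0,0,0]},{"travel":[-0.001,0.062,0.001],"turn":[0,0,0]},{"travel":[-0.001,0.070,0.001],"turn":[0,0,0]},{"travel":[-0.001,0.075,0.001],"turn":[0,0,0]},{"travel":[-0.001,0.075,0.001],"turn":[0,0,0]}]'
python3 - <<'E'
from h import *
P=[]
for n,x0,y0 in(('scene',360,170),('side',160,110)):
    im=cams.camera(n)[:,:,::-1];P.append(cv2.resize(im[y0:y0+150,x0:x0+100],None,fx=4,fy=4,interpolation=2))
cv2.imwrite('pics/crop3.png',np.hstack(P))
E
```

```text
clock: 7.55
position: [479.4, 62.3, 209.8]
ee_rot: [-0.591, 0.591, -0.389, 0.388]
wrist_force: [0.8, -0.6, -1.8]
finger_gap: 29.8
```

View pics/crop3.png

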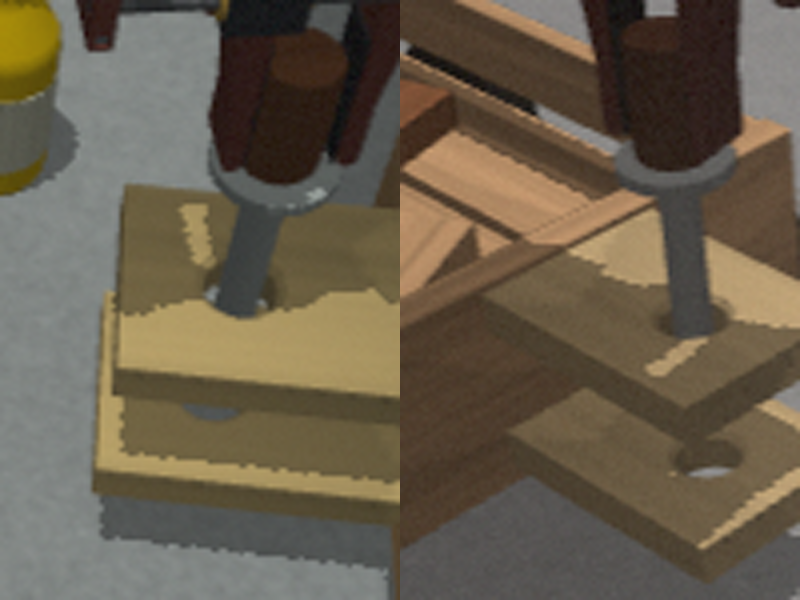

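The pin is centred through the upper hole with no contact force. Shaft at scene px about (421,243), side px about (232,190). I'm going on into the lower ear.

```bash
python3 -m pendant '[{"travel":[0,0.004,0],"turn":[0,0,0]},{"travel":[0,0.009,0],"turn":[0,0,0]},{"travel":[0,0.014,0],"turn":[0,0,0]},{"travel":[0,0.019,0],"turn":[0,0,0]},{"travel":[0,0.024,0],"turn":[0,0,0]},{"travel":[0,0.029,0],"turn":[0,0,0]},{"travel":[0,0.034,0],"turn":[0,0,0]},{"travel":[0,0.038,0],"turn":[0,0,0]},{"travel":[0,0.040,0],"turn":[0,0,0]},{"travel":[0,0.040,0],"turn":[0,0,0]}]'
```

```text
clock: 8.9
position: [479.6, 62.3, 170.1]
ee_rot: [-0.591, 0.591, -0.388, 0.388]
wrist_force: [0.3, -0.2, -2.2]
finger_gap: 29.5
```

```bash
python3 -m pendant '[{"travel":[0,0.004,0],"turn":[0,0,0]},{"travel":[0,0.009,0],"turn":[0,0,0]},{"travel":[0,0.014,0],"turn":[0,0,0]},{"travel":[0,0.018,0],"turn":[0,0,0]},{"travel":[0,0.021,0],"turn":[0,0,0]},{"travel":[0,0.023,0],"turn":[0,0,0]},{"travel":[0,0.024,0],"turn":[0,0,0]},{"travel":[0,0.024,0],"turn":[0,0,0]},{"travel":[0,0.024,0],"turn":[0,0,0]}]'
```

```text
clock: 10.02
position: [479.7, 62.3, 146.3]
ee_rot: [0.591, -0.591, 0.388, -0.388]
wrist_force: [-0.9, -0.3, -1.4]
finger_gap: 29.5
```

```bash
python3 -m pendant '[{"travel":[0,0,0],"turn":[0,0,0]},{"travel":[0,0,0],"turn":[0,0,0]},{"travel":[0,0,0],"turn":[0,0,0]},{"travel":[0,0,0],"turn":[0,0,0]},{"travel":[0,0,0],"turn":[0,0,0]},{"travel":[0,0,0],"turn":[0,0,0]}]' 0
python3 -m pendant '[{"travel":[0,-0.010,0],"turn":[0,0,0]},{"travel":[0,-0.030,0],"turn":[0,0,0]},{"travel":[0,-0.055,0],"turn":[0,0,0]},{"travel":[0,-0.080,0],"turn":[0,0,0]},{"travel":[0,-0.105,0],"turn":[0,0,0]},{"travel":[0,-0.120,0],"turn":[0,0,0]},{"travel":[0,-0.120,0],"turn":[0,0,0]},{"travel":[0,-0.120,0],"turn":[0,0,0]}]'
python3 - <<'E'
from h import *
P=[]
for n,x0,y0 in(('scene',350,160),('side',160,110)):
    im=cams.camera(n)[:,:,::-1];cv2.imwrite(f'pics/{n}4.png',im);P.append(cv2.resize(im[y0:y0+150,x0:x0+100],None,fx=4,fy=4,interpolation=2))
    a=cv2.imread(f'pics/{n}0.png').astype(int)
    x,y=(201,268) if n=='scene' else (435,267)
    print(n,'short pin diff',np.abs(im.astype(int)-a)[y-25:y+25,x-18:x+18].mean())
    C=cams.get_calibration(n)
    for z in(187,162,137,131,38,20):print(z,proj(C,np.array([479.5,62,z])).round(1))
cv2.imwrite('pics/crop4.png',np.hstack(P))
E
```

```text
clock: 10.78
position: [479.6, 62.3, 146.2]
ee_rot: [-0.591, 0.591, -0.388, 0.388]
wrist_force: [0.5, 0.1, 0.4]
finger_gap: 85.4
clock: 11.78
position: [479.1, 62.2, 265.4]
ee_rot: [-0.591, 0.591, -0.389, 0.388]
wrist_force: [0.4, -0.3, -0.4]
finger_gap: 87.7
scene short pin diff 5.845
187 [426.6 216.5]
162 [423.4 227.9]
137 [420.4 238.6]
131 [419.7 241.1]
38 [410.  275.8]
20 [408.3 281.8]
side short pin diff 2.9701851851851853
187 [229.6 157.1]
162 [231.2 171.4]
137 [232.7 185.1]
131 [233.1 188.3]
38 [238.3 234.4]
20 [239.2 242.7]
```

View pics/crop4.png

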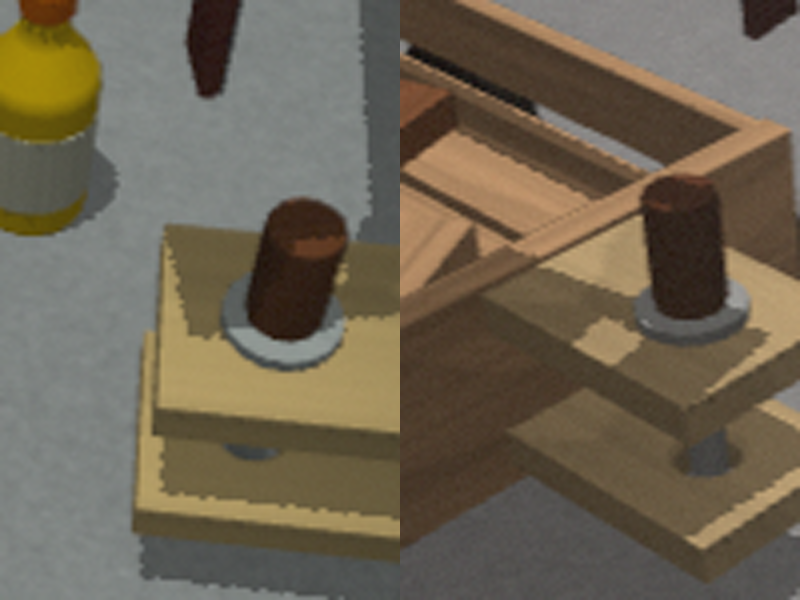

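The collar lies flat on the upper ear (scene px ≈(420,239), side ≈(233,186)), and the shaft enters the lower hole at side px ≈(237,225). I'll check numerically that the short pin hasn't moved, then hand in.

```bash
python3 - <<'E'
from h import *
A=cams.get_calibration('scene');B=cams.get_calibration('side')
def knob(f,p):
    h=cv2.imread(f).astype(int);b,g,rr=h[...,0],h[...,1],h[...,2]
    return blob(((rr<105)&(rr-b>12)&(rr>g+8)).astype(np.uint8),p,26)[0]
q=[tri(A,knob(f'pics/scene{i}.png',(201,268)),B,knob(f'pics/side{i}.png',(435,267)))[0] for i in(0,4)]
print(q,np.linalg.norm(q[0]-q[1]))
if np.linalg.norm(q[0]-q[1])<6: print(r.finish_job())
E
```

```text
[array([ 618.3118985 , -237.8828417 ,  101.35858301]), array([ 618.19558864, -239.25663974,  102.20484188])] 1.6177154014006456
the job is handed in; nothing more can be done
None
```

The long pin is seated in the wagon, and I handed the job in at about 12 s on the robot's clock. I lifted it out of the rack by its knob and lowered it in the gripper through both ears until its collar was about 1 mm above the upper ear. Then I let go and backed off about 120 mm.

- **Pin:** The final pictures show the collar flat on the upper ear and the shaft in the lower hole. The wrist force stayed at about the pin's weight at every stop on the way down, so I saw no sign of jamming.
- **Not checked directly:** I did not see the nose below the lower ear.
- **Short pin:** Triangulated from both cameras, it reads 1.6 mm from where it started, which is within measuring noise. A raw picture comparison around it gave a mean difference of 5.8 grey levels in the scene view and 3.0 in the side view. I put that down to lighting and noise.
- **Bore position:** The two cameras disagreed by about 1.5 mm on where the bore is. That is well inside the hole's 6 mm clearance on each side.

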